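# Refit the removable lever on the shop-air valve and shut the air off

## Robot

A 6-joint arm with a two-finger parallel gripper is mounted at the origin on a cart in front of the work surface, level with it; the furniture and walls round the work are solid. World frame = base frame: x ahead of the robot, y to its left, z up, the work surface at z = 0. Lengths are in m, angles in rad, forces in N, time in s.
With the tool pointing down it reaches from about 0.3 to 0.85 m from the base axis. Payload 4.2 kg.
Tool frame: the origin (TCP) lies midway between the tips of the shut fingers; the grasp point (between the pads) lies 19 mm behind it (pinch_z is the distance from the TCP to the grasp point, in m); z points along the fingers, y is the line along which they close (so a half turn about z gives the same grasp; the last joint's range is limited). The gripper opens to 91 mm and grips with 3 to 60 N. Pads are 32 mm wide; open, the fingers measure 118 mm over their backs; the gripper's body (76 mm by 178 mm) begins 60 mm behind the grasp point.
Start: joints at [-0.02, 0.32, 1.565, -0, 1.257, -0.02], TCP at [0.575, 0, 0.214] pointing down, gripper open.
Joint ranges: [-3.11, 3.11], [-0.84, 2.01], [0.21, 2.61], [-1.34, 4.49], [0.05, 2.63], [-2.56, 2.56]. Speed limits (rad/s): [2.57, 2.57, 3.14, 3.14, 3.14, 3.14].

## Interface

Orientations are given as a rotation vector (axis times angle).
In Python, from bench import move_pose, move_linear, move_joints, move_gripper, dwell, solve_ik, get_obs, camera, camera_model, Unreachable, finish_job, pinch_z gives the robot as it stands. The module is installed in compiled form; this text tells all that it offers. Calls block until the motion is done:
- move_pose(position, orientation): joint-space move of the TCP to a pose.
- move_linear(position, feed=0.15, rotation=None, contact_N=None): straight line of the TCP; rotation=None keeps the orientation; feed is the mean speed in m/s. With contact_N (N) it stops when the force on the tool has changed by that much, and returns True; else False.
- move_joints(angles): joint-space move.
- move_gripper(opening, strength=None): opening from 0.0 (shut) to 1.0 (fully open); strength is the grip in N (None keeps the last); returns when the fingers have stopped.
- dwell(seconds).
- solve_ik(position, orientation): joint angles nearest the present ones, or None.
- get_obs(): the state.
- camera(name): name is "scene" or "side" or "wrist"; returns the picture (384x512x3 uint8, red, green, blue); there is no depth.
- camera_model(name): a dict with "camera_matrix" (3x3 intrinsics, pixels), "R" (3x3) and "t" (3): a world point X has camera coordinates R X + t. Camera axes: x right, y down, z forward; pixel columns grow to the right and rows downward; lengths in m; the calibration is good to about 2 mm. A picture is of the moment at which its call begins: read the wrist's pose just before it. camera_model takes no time and is no camera call; for the wrist camera it gives the pose at the moment of the call.
A pose or a line that the arm cannot do raises Unreachable and nothing moves.
- finish_job(): hands the job in; it is judged then, once.
The state is a dict: "time_s": time; "joint_pos": joint angles; "joint_vel": joint speeds; "joint_efforts": joint torques, N m; "ee_pos": TCP position; "ee_rot": TCP orientation; "wrist_force": force on the tool from outside, world axes, zero at the start; "ft_torque": the same for the moment, N m; "opening": opening from 0.0 (shut) to 1.0 (fully open); "grip_force": force on a finger pad.
Only numpy, scipy, OpenCV 4.12 (cv2) and the standard library are available. Lean on these libraries where they do the work, as an engineer would, in place of code of your own. Each camera call takes 0.05 s, during which the arm holds its last target. There are 200 camera calls.

## Task

The removable lever has been taken off the shop-air shut-off valve, and the valve was left part open. Put the lever back on the valve's flat-sided spindle, feeling for the position where the flats line up so that it drops fully home, then shut the air off: turn the lever clockwise to the stop, so that it points square across the pipe to the valve's front. Let go of it, and leave the other tools where they are.

Things in the scene. Friction and masses are not known exactly. Their poses are not given: they have to be found in the camera images.
- air_valve: Brass quarter-turn ball valve in a pipe, on a 74 x 300 mm dark steel plate fixed to the worktop. Origin: centre of the plate's underside, straight below the spindle; z up; the pipe runs along y, 38 mm up; the front is -x. Fully open, its lever points to -y, along the pipe; shut, a quarter turn clockwise seen from above, to -x, across the pipe. Hard stops at both ends.
- spindle_seat (a point): Centre of the level steel shoulder, 33 mm across, 72 mm above the worktop, on which the lever's hub rests when home; axes as air_valve. The spindle stands on it: 16 mm tall, 18 mm across, one flat 3 mm from the axis facing the way the lever would point (tip edge broken by 0.4 mm). It turns stiffly (0.12 N m): rubbing lightly on its tip does not turn it.
- spindle_tip (a point): Centre of the spindle's top, 88 mm above the worktop. Its axes are those of air_valve and do not turn with the spindle: the angle of the flat is not reported. The spindle was left somewhere between 15 and 80 degrees open from shut.
- regulator_top (a point): Top of the black cap on the grey regulator, 97 mm above the worktop, at 122 mm along the valve's +y (the block spans 100 to 144 mm), with a small gauge at its front. Elsewhere nothing but the spindle and its shoulder is higher than 62 mm.
- lever: Loose red valve lever with black rubber grip, 0.13 to 0.21 kg, lying right way up on its hub. Origin: centre of the hub's underside, on the bore axis; z up. Hub 30 x 30 mm, sides along x and y, 34 mm tall. Blind bore in the underside, 18 mm deep, 19.6 mm across, one flat 3.8 mm from the axis on the +x side: about 0.8 mm of play round the spindle.
- lever_tip (a point): The outer end of the lever's grip, on its +x axis, 122 mm from the bore axis and 20 mm above the hub's underside. Arm and grip run there from the hub, at most 20 mm wide, 13 to 27 mm above the hub's underside. The hub is the heavy part.
- pliers: Red-handled pliers lying on the worktop, 180 x 68 x 12 mm; origin at the centre of the underside. To be left alone.
- shifter: Blue-handled adjustable spanner lying on the worktop, 198 x 48 x 16 mm; origin at the centre of the underside. To be left alone.
Mind the look-alikes: they are no part of the job. Leave any green or orange look-alike of the lever alone.

How it is judged:
On the way:
1. the lever sits fully home on the spindle (horizontal distance between lever and spindle_seat below 0.004 m and z of lever in the frame of spindle_seat below 0.004 m), for 0.2 s.
At the end, for the whole second after the job is handed in: The lever's hub sits on the shoulder (within 4 mm in height and sideways of the spindle axis), level within 0.1 rad, and the lever points square across the pipe to the valve's front, its tip at most 18 mm short of square or 32 mm past it, at rest and released (all of step 1 and angle between lever's own z axis and vertical below 0.1 rad and x of lever_tip in the frame of spindle_seat below -0.1 m and y of lever_tip in the frame of spindle_seat between -0.018 and 0.032 m and linear speed of lever below 0.01 m/s); the robot touches nothing.
It fails at once if another tool was pushed more than 30 mm from its place (distance of any of pliers, shifter from where it was at the start of the episode above 0.03 m).
It also fails if it takes over 51 s, if anything falls off the work surface, if the arm or the gripper's body presses on something with over 40 N, if the wrist force passes 120 N, or if a joint passes its speed limit or range.

## Working session

There is one attempt and no reset: what is moved stays moved. The work goes in short steps, each a Python script; the robot and the scene stay as the last script left them, time stands still between calls to the robot, and variables do not carry over. Pictures are saved under pics/ and viewed, at most 10 in all, crops included, and the job is handed in when it is done.

```bash
mkdir -p pics; cat > h.py <<'E'
import numpy as np, cv2
from bench import *
def save(name,fn,crop=None,s=1):
    im=camera(name)[:,:,::-1]
    if crop: x0,y0,x1,y1=crop; im=im[y0:y1,x0:x1]
    cv2.imwrite('pics/'+fn,cv2.resize(np.ascontiguousarray(im),None,fx=s,fy=s,interpolation=cv2.INTER_CUBIC))
def px2w(m,u,v,z):
    K,R,t=[np.array(m[k],float) for k in('camera_matrix','R','t')]
    d=R.T@np.linalg.inv(K)@[u,v,1]; c=-R.T@t
    return c+d*(z-c[2])/d[2]
def w2px(m,X):
    K,R,t=[np.array(m[k],float) for k in('camera_matrix','R','t')]
    p=K@(R@np.array(X)+t); return p[:2]/p[2]
E
python3 - <<'E'
from h import *
save('scene','s.png',s=1.5); save('wrist','w.png',s=1.5)
for n in('scene','wrist','side'):
    m=camera_model(n);print(n,np.round(m['camera_matrix'],1).tolist(),np.round(-np.array(m['R']).T@m['t'],3),np.round(m['R'],2).tolist())
o=get_obs();print(o['time_s'],o['ee_rot'],pinch_z)
E
```

```text
scene [[484.1, 0.0, 247.3], [0.0, 484.1, 192.5], [0.0, 0.0, 1.0]] [-0.226 -1.013  1.203] [[0.77, -0.64, -0.02], [-0.45, -0.52, -0.73], [0.46, 0.57, -0.68]]
wrist [[321.5, 0.0, 250.9], [0.0, 321.5, 188.8], [0.0, 0.0, 1.0]] [0.575 0.078 0.384] [[1.0, -0.0, -0.0], [-0.0, -0.96, 0.27], [-0.0, -0.27, -0.96]]
side [[382.8, 0.0, 248.4], [0.0, 382.8, 190.5], [0.0, 0.0, 1.0]] [-0.437 -0.847  1.094] [[0.61, -0.79, -0.01], [-0.5, -0.38, -0.78], [0.61, 0.48, -0.63]]
0.1 [-2.22066106e+00 -2.22065302e+00  1.64581101e-03] 0.0188
```

View pics/s.png

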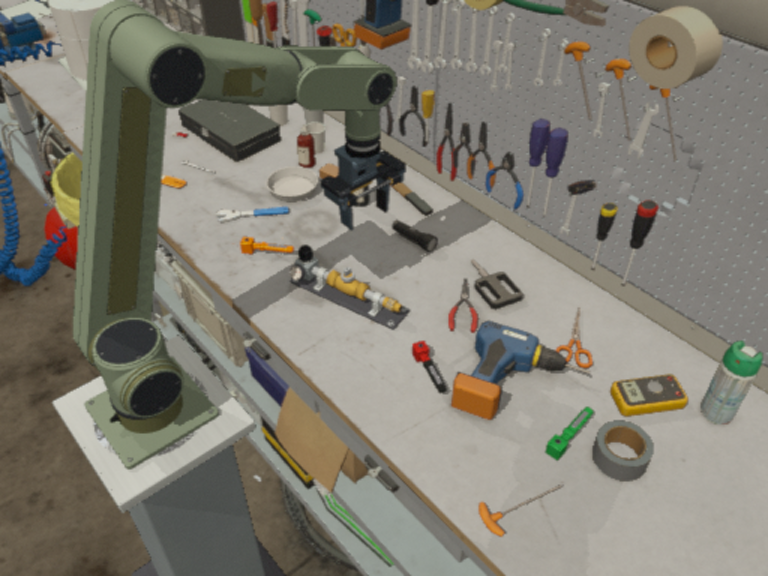

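View pics/w.png

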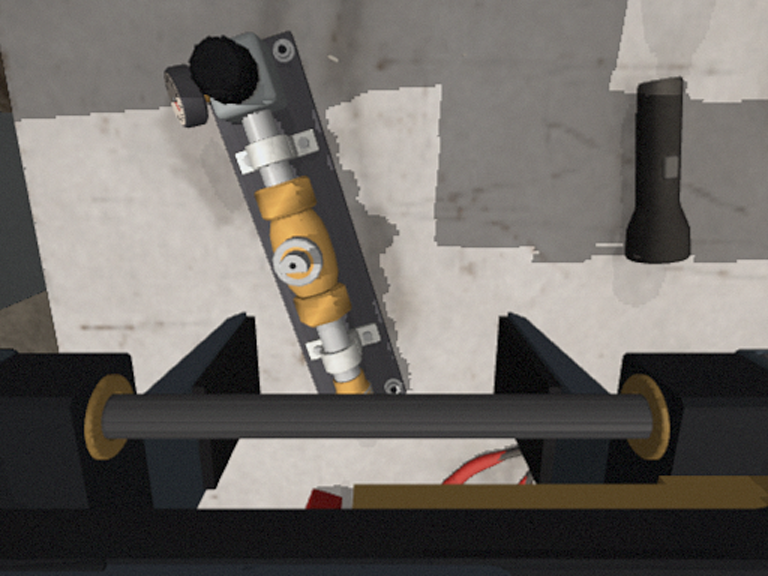

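The wrist view shows the spindle tip at (293,265) and the regulator cap at (224,70), both in 1.5x pixels. In the scene view the red lever's hub is at (421,351) and its grip end at (440,388). The green and orange ones are decoys.

```bash
python3 - <<'E'
from h import *
m=camera_model('wrist');s=camera_model('scene')
S=px2w(m,293/1.5,265/1.5,.088);G=px2w(m,224/1.5,70/1.5,.097)
print('spindle',S,'reg',G,np.linalg.norm((G-S)[:2]),'yaw y-axis',np.degrees(np.arctan2(*(G-S)[[1,0]])))
H=px2w(s,421/1.5,351/1.5,.034);T=px2w(s,440/1.5,388/1.5,.02)
print('spindle scene',px2w(s,348/1.5,273/1.5,.088))
print(H,T,np.linalg.norm((T-H)[:2]),np.degrees(np.arctan2(*(T-H)[[1,0]])))
# look at lever from above, wrist unchanged orientation; camera 78mm +y, looking -y tilt
o=get_obs()
# pass over spindle close with the camera first, then the lever
move_pose([S[0]-.0,S[1]-.105,.20],o['ee_rot'])
m=camera_model('wrist');print('cam',-np.array(m['R']).T@m['t'],w2px(m,S),camera_model('wrist')['t'])
p=w2px(m,S).astype(int)
im=camera('wrist')[:,:,::-1];x,y=p
cv2.imwrite('pics/sp.png',cv2.resize(np.ascontiguousarray(im[max(0,y-40):y+40,max(0,x-40):x+40]),None,fx=7,fy=7,interpolation=cv2.INTER_CUBIC));print(max(0,x-40),max(0,y-40))
M=(H+T)/2
move_pose([M[0],M[1]-.06,.25],o['ee_rot'])
np.savez('m2.npz',**{k:np.array(v) for k,v in camera_model('wrist').items()})
save('wrist','lv.png',s=1.5)
print(get_obs()['time_s'])
E
```

```text
spindle [0.52126693 0.00617362 0.088     ] reg [0.4901878  0.11859303 0.097     ] 0.1166363404471923 yaw y-axis 105.45383331882425
spindle scene [ 0.51133734 -0.01086995  0.088     ]
[ 0.51049794 -0.26211015  0.034     ] [ 0.47977133 -0.35446347  0.02      ] 0.09733067668192114 -108.40265424531913
cam [ 0.52112074 -0.02189761  0.37060474] [251.77558569  62.91885954] [-0.5202786  -0.12047017  0.35240789]
211 22
1.7917
```

View pics/sp.png

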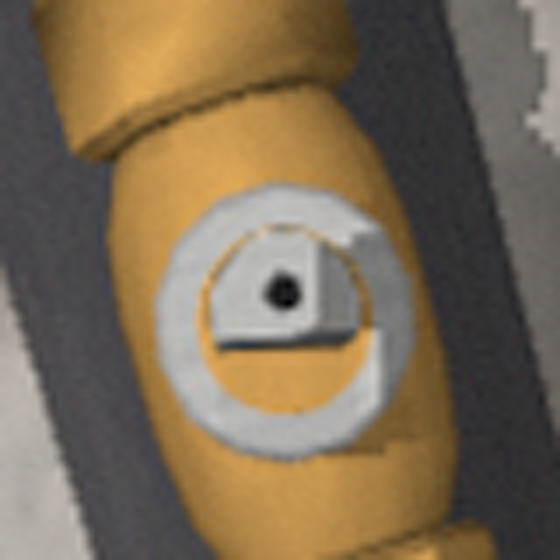

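View pics/lv.png

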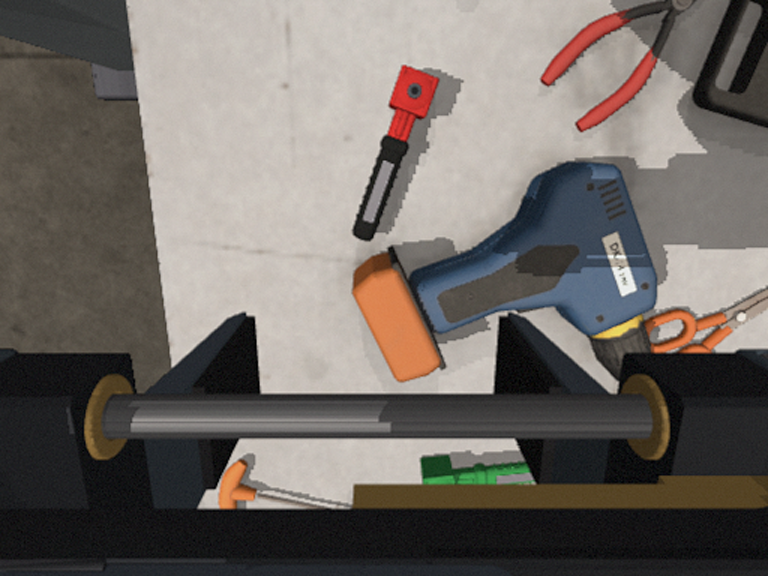

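The spindle close-up shows the centre dot at (284,292). The flat's edge is nearly level and faces image-down, which is world -y, rising about 4° to the right. In the wrist view, the red hub's hole is at (414,91) and the grip end at (364,236).

```bash
python3 - <<'E'
from h import *
m2=dict(np.load('m2.npz'))
m1=dict(m2); 
R=m2['R']; c2=-R.T@m2['t']
c1=np.array([0.52112074,-0.02189761,0.37060474]); m1['t']=-R@c1
f=lambda u,v,z:px2w(m1,211+u/7,22+v/7,z)
print('dot',f(284,292,.088),'ring',f(285,322,.072))
a,b=f(215,341,.088),f(320,336,.088);print('edge',np.degrees(np.arctan2(*(b-a)[[1,0]])))
a,b=f(218,348,.073),f(362,335,.073);print('edge low',np.degrees(np.arctan2(*(b-a)[[1,0]])))
g=lambda u,v,z:px2w(m2,u/1.5,v/1.5,z)
H=g(414,91,.034);T=g(362,237,.02);print(H,T,np.linalg.norm((T-H)[:2]),np.degrees(np.arctan2(*(T-H)[[1,0]])))
a,b=g(404,66,.034),g(439,76,.034);print('hub side len',np.linalg.norm(a-b), np.degrees(np.arctan2(*(b-a)[[1,0]])))
from scipy.spatial.transform import Rotation as Ro
print(Ro.from_rotvec(get_obs()['ee_rot']).as_matrix().round(3).tolist())
E
```

```text
dot [0.5209154  0.00582064 0.088     ] ring [0.52103229 0.00388778 0.072     ]
edge 2.582364304319523
edge low 4.875842656255404
[ 0.52278901 -0.24835202  0.034     ] [ 0.48258676 -0.36140817  0.02      ] 0.11999131154785721 -109.57515125526602
hub side len 0.026973248397746622 -14.69813223139076
[[-0.002, 1.0, -0.002], [1.0, 0.002, 0.001], [0.001, -0.002, -1.0]]
```

```bash
cat >> h.py <<'E'
from scipy.spatial.transform import Rotation as Ro
def rv(phi): # lever direction phi deg; tool x opposite to lever
    c,s=np.cos(np.radians(phi+180)),np.sin(np.radians(phi+180))
    return Ro.from_matrix(np.array([[c,s,0],[s,-c,0],[0,0,-1]])).as_rotvec()
E
python3 - <<'E'
from h import *
H=[.5228,-.2484]; r=rv(-109)
move_gripper(.65)
move_pose([*H,.09],r)
print(move_linear([*H,.010],feed=.1,contact_N=8))
move_gripper(0,strength=45)
o=get_obs();print(o['opening']*.091,o['grip_force'],o['ee_pos'])
move_linear([*H,.16],feed=.15)
dwell(.3);o=get_obs();print(o['opening'],o['wrist_force'],o['time_s'],o['ee_pos'])
save('wrist','held.png',crop=(100,150,400,384),s=2.5)
m=camera_model('wrist');p=o['ee_pos'];print(w2px(m,[p[0],p[1],p[2]+.024]))
E
```

```text
False
0.02954623612549579 45.0003719329834 [ 0.52296882 -0.24846103  0.01025289]
0.32730631900315876 [ 0.27458378  0.14453916 -0.87254128] 6.2333 [ 0.52261015 -0.2483108   0.15943581]
[251.96834341 257.53208517]
```

View pics/held.png

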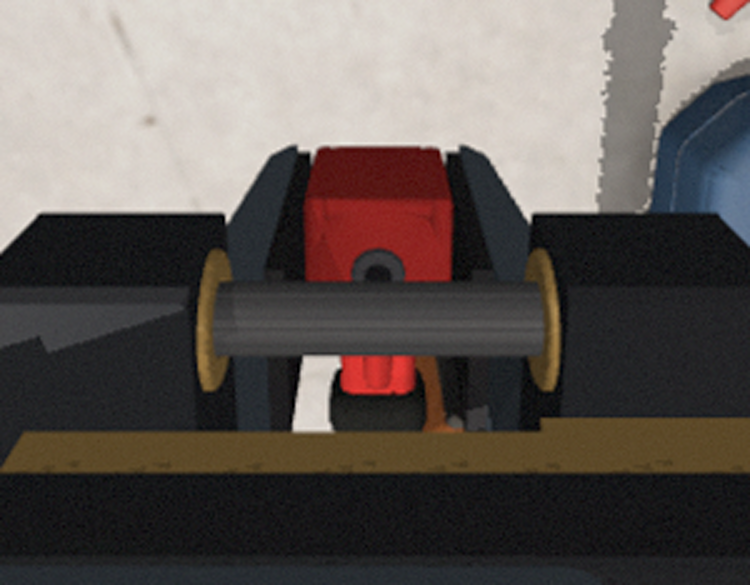

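Hub is held square. Its near top edge is at crop row 200 (v=230) and the bottom edge at about row 150 (v=210). The hole is around (379,275), which maps to (251.6,260).

```bash
python3 - <<'E'
from h import *
m=camera_model('wrist');o=get_obs();p=o['ee_pos'];R=Ro.from_rotvec(o['ee_rot']).as_matrix()
for u,v,h,e in((251.2,230,.024,.015),(251.6,260,.024,0),(251.2,210,-.010,.015)):
    w=px2w(m,u,v,p[2]+h)-p; print((R.T@w)*1000,'minus',e)
# fly to above spindle, lever dir -86
S=np.array([.5209,.0058])
move_pose([S[0],S[1]-.0,.16],rv(-86)); o=get_obs();print(o['ee_pos'],o['joint_pos'],o['time_s'])
E
```

```text
[ 15.05655316  -0.46131759 -23.99793463] minus 0.015
[ -1.29102377  -0.26785042 -23.9999478 ] minus 0
[13.40781374 -0.46513515 10.00189067] minus 0.015
[0.52130521 0.0049609  0.16013166] [-1.20580551e-02  2.77307213e-01  1.77009616e+00 -8.50863158e-04
  1.09351861e+00 -8.08084834e-02] 7.2833
```

```bash
cat >> h.py <<'E'
def go(x,y,z,phi,feed=.1,cN=None):
    return move_linear([x,y,z],feed=feed,rotation=rv(phi),contact_N=cN)
def st(tag=''):
    o=get_obs();print(tag,np.round(o['ee_pos'],4),'F',np.round(o['wrist_force'],1),'M',np.round(o['ft_torque'],2),'t',round(o['time_s'],2));return o
E
python3 - <<'E'
from h import *
x,y=.5213,.0067
go(x,y,.105,-86); dwell(.2); o=st('above')
ex,ey=x-o['ee_pos'][0],y-o['ee_pos'][1]
print(go(x+ex,y+ey,.082,-86,feed=.03,cN=5)); o=st('down')
dwell(.2);o=st('settled')
E
```

```text
above [0.5218 0.0067 0.1057] F [-0.5 -0.5 -1.9] M [ 0.05 -0.05 -0.02] t 8.18
True
down [0.5215 0.0068 0.0981] F [-0.2 -0.7  5.1] M [ 0.01  0.1  -0.02] t 8.59
settled [0.5215 0.0068 0.098 ] F [-1.3 -0.1  5.3] M [ 0.04  0.04 -0.04] t 8.79
```

```bash
python3 - <<'E'
from h import *
x,y=.5213,.0067
def rub(x,y,z,phi):
    go(x,y,z,phi,feed=.03); o=st(f'{phi} {x:.4f} {y:.4f}'); return o['ee_pos'][2]<.0955
for dx,dy,phi in((0,0,-86),(0,0,-80),(0,0,-93)):
    if rub(x+dx,y+dy,.097,phi): print('DROP');break
E
```

```text
-86 0.5213 0.0067 [0.5216 0.0068 0.098 ] F [-2.1 -0.3  8.2] M [-0.02  0.33  0.01] t 9.04
-80 0.5213 0.0067 [0.5217 0.0068 0.098 ] F [-1.8 -0.2  8.3] M [ 0.02  0.33 -0.05] t 9.3
-93 0.5213 0.0067 [0.5224 0.0066 0.098 ] F [0.1 0.4 5.7] M [-0.08  0.02 -0.  ] t 9.68
```

```bash
python3 - <<'E'
from h import *
x0,y0=.5209,.0067
def search():
    k=0
    for dx,dy in((0,0),(0,-.8),(0,.8),(.8,0),(.8,-.8),(.8,.8),(-.8,0),(-.8,-.8),(-.8,.8)):
        x,y=x0+dx/1000,y0+dy/1000
        seq=(-93,-88,-83,-78) if k%2==0 else (-78,-83,-88,-93)
        k+=1
        for phi in seq:
            go(x,y,.0968,phi,feed=.05); o=get_obs()
            if o['ee_pos'][2]<.0976: print('DROP',phi,dx,dy);st();return (x,y,phi)
    print('none');st()
r=search()
if r:
    print(go(r[0],r[1],.083,r[2],feed=.03,cN=15)); st('push')
E
```

```text
none
 [0.5211 0.0073 0.098 ] F [-0.4 -0.3  8.2] M [-0.16  0.09 -0.01] t 18.68
```

```bash
python3 - <<'E'
from h import *
def search():
    k=0
    for x,y in((.5211,.0052),(.5211,.0044),(.5211,.0036),(.5218,.0048),(.5204,.0048),(.5204,.004),(.5218,.004)):
        seq=(-91,-85,-79) if k%2==0 else (-79,-85,-91)
        k+=1
        for phi in seq:
            go(x,y,.0966,phi,feed=.05); o=get_obs()
            if o['ee_pos'][2]<.0976: print('DROP',phi,x,y);st();return (x,y,phi)
        st(f'{x} {y}')
r=search()
if r:
    print(go(r[0],r[1],.083,r[2],feed=.03,cN=15)); st('push')
E
```

```text
0.5211 0.0052 [0.5221 0.0055 0.0977] F [-0.4  0.6  7.1] M [0.16 0.05 0.  ] t 19.57
DROP -79 0.5211 0.0044
 [0.522  0.0051 0.0975] F [-0.2  2.5  6.4] M [ 0.51 -0.02 -0.01] t 19.82
True
push [0.5221 0.0052 0.0971] F [-2.5 -0.2  8.5] M [ 0.16  0.29 -0.05] t 20.05
```

```bash
python3 - <<'E'
from h import *
for x,y,phi in((.5209,.0052,-79),(.5209,.0052,-84),(.5209,.0052,-90),(.5209,.0045,-90),(.5209,.0045,-84),(.5209,.0045,-78)):
    go(x,y,.0962,phi,feed=.05); o=st(f'{x} {y} {phi}')
    if o['ee_pos'][2]<.0966: print('DROP');break
save('wrist','a.png',crop=(150,160,350,310),s=3)
save('scene','b.png',crop=(170,120,310,225),s=5)
E
```

```text
0.5209 0.0052 -79 [0.5221 0.0054 0.0974] F [-0.2  0.5  7.3] M [ 0.05 -0.01 -0.01] t 20.3
0.5209 0.0052 -84 [0.5222 0.0052 0.0975] F [-0.3  1.3  6.9] M [ 0.05  0.05 -0.03] t 20.55
0.5209 0.0052 -90 [0.5211 0.0044 0.096 ] F [ 1.4 -4.4  0.4] M [-0.91 -0.12  0.  ] t 20.81
DROP
```

View pics/b.png

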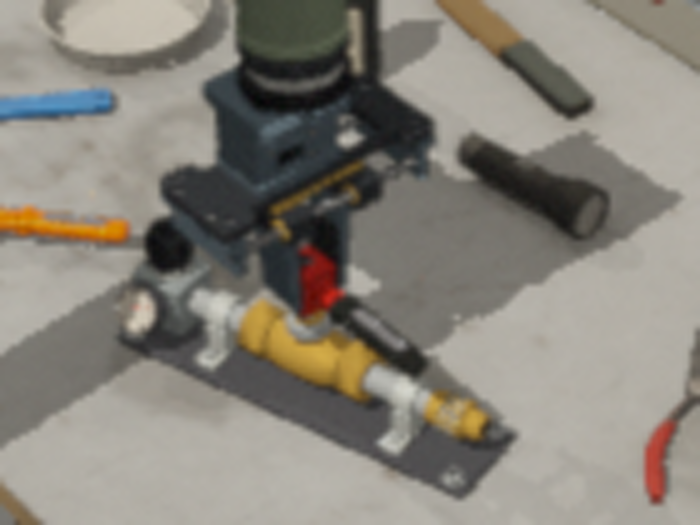

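View pics/a.png

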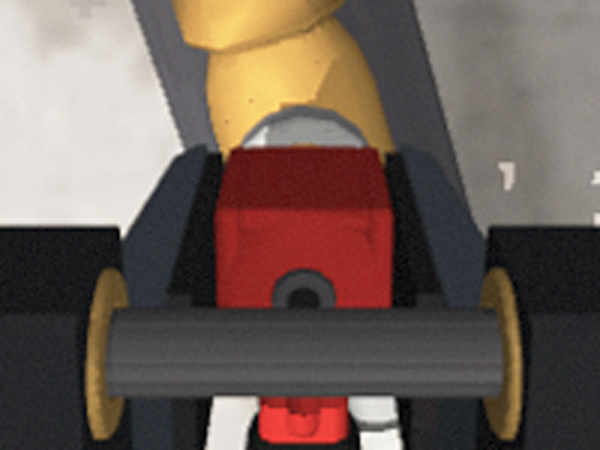

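The hub has slipped over the tip: z is 96 mm with almost no vertical force. Both pictures show it square above the shoulder, so I'll push it down gently.

```bash
python3 - <<'E'
from h import *
x,y=.5209,.0042
print(go(x,y,.0955,-90,feed=.05));st()
print(go(x,y,.0815,-90,feed=.03,cN=15)); o=st('push')
for dx,dy,p in((0,-.6,-90),(0,0,-87),(0,0,-93)):
    if o['ee_pos'][2]<.0835: break
    print(go(x+dx/1e3,y+dy/1e3,o['ee_pos'][2]-.0005,p,feed=.05))
    print(go(x+dx/1e3,y+dy/1e3,.0815,p,feed=.03,cN=18)); o=st('push')
E
```

```text
False
 [0.5205 0.0041 0.095 ] F [-0.5 -4.7 -2.5] M [-0.66 -0.1   0.02] t 21.16
True
push [0.5207 0.0038 0.0822] F [ 0.1 -0.4  4.2] M [-0.1   0.05  0.01] t 21.62
```

Home: z is 82.2 mm against 82.2 expected. Now turning it clockwise.

```bash
python3 - <<'E'
from h import *
d=.0007;A=np.array([.5207,.0031])
for phi in (-100,-112,-124,-136,-148,-157,-162,-165,-167):
    t=np.radians(phi+180); p=A+d*np.array([np.cos(t),np.sin(t)])
    go(*p,.0820,phi,feed=.05); o=st(phi)
    if abs(o['ft_torque'][2])>.9 or np.hypot(*o['wrist_force'][:2])>25: print('stop');break
R=Ro.from_rotvec(o['ee_rot']).as_matrix();print(np.degrees(np.arctan2(-R[1,0],-R[0,0])))
E
```

```text
-100 [0.5213 0.0028 0.0822] F [ 0.8 -7.5  3.6] M [-1.32 -0.    0.02] t 21.95
-112 [0.5213 0.0027 0.0822] F [-0.4 -7.9  3.3] M [-1.32  0.05  0.04] t 22.31
-124 [0.5213 0.0027 0.0822] F [-0.9 -7.2  3.2] M [-1.27  0.15  0.04] t 22.67
-136 [0.5211 0.0027 0.0822] F [-1.  -6.4  4.1] M [-1.19  0.26  0.  ] t 23.02
-148 [0.521  0.0027 0.0822] F [-1.4 -6.2  4.2] M [-1.08  0.37  0.01] t 23.38
-157 [0.521  0.0028 0.0822] F [-1.8 -5.5  4.5] M [-0.96  0.45  0.04] t 23.69
-162 [0.5209 0.0028 0.0822] F [-1.8 -4.5  5. ] M [-0.99  0.43  0.05] t 23.94
-165 [0.5209 0.0029 0.0822] F [-2.3 -3.7  5.4] M [-0.86  0.53  0.07] t 24.19
-167 [0.5209 0.0029 0.0822] F [-1.7 -4.2  4.9] M [-0.91  0.49  0.  ] t 24.44
-166.97946530024285
```

```bash
python3 - <<'E'
from h import *
A=np.array([.5209,.0032])
for phi in (-169,-171,-173):
    t=np.radians(phi+180); p=A+.0007*np.array([np.cos(t),np.sin(t)])
    go(*p,.0822,phi,feed=.05); o=st(phi)
    if abs(o['ft_torque'][2])>.3: print('stop');break
move_gripper(.75); o=st('open')
p=o['ee_pos'];go(p[0],p[1],.20,phi,feed=.15)
move_pose([p[0]+.03,p[1]-.12,.28],rv(-90)); st()
m=camera_model('wrist');np.savez('m3.npz',**{k:np.array(v) for k,v in m.items()})
save('wrist','f.png',s=1.5)
E
```

```text
-169 [0.5209 0.0029 0.0822] F [-2.3 -4.6  4.2] M [-0.85  0.42  0.05] t 24.69
-171 [0.5209 0.0029 0.0822] F [-2.3 -5.3  4.3] M [-0.91  0.47  0.1 ] t 24.94
-173 [0.5209 0.0029 0.0822] F [-1.3 -4.5  4.5] M [-0.87  0.47  0.02] t 25.19
open [0.5216 0.0033 0.0822] F [-0.1 -1.5  0.6] M [ 0.01  0.12 -0.03] t 25.93
 [ 0.5514 -0.1164  0.2794] F [-0.5  0.3 -0.1] M [-0.01  0.    0.  ] t 28.34
```

View pics/f.png

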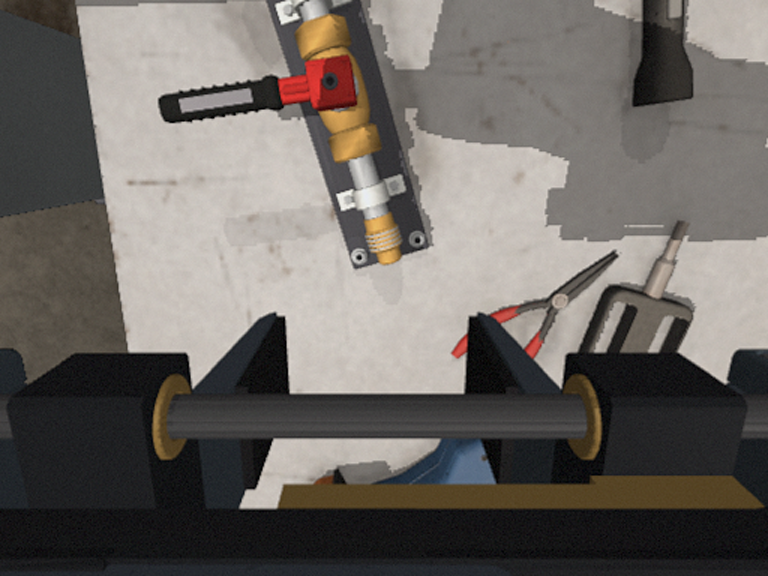

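The lever sits on the valve with its hole at (331,80) and grip end at (161,109). The plate's end bolts, at (359,257) and (418,239), give the valve's x direction.

```bash
python3 - <<'E'
from h import *
m=dict(np.load('m3.npz'));g=lambda u,v,z:px2w(m,u/1.5,v/1.5,z)
H=g(331,80,.106);T=g(161,109,.092)
an=lambda a,b:np.degrees(np.arctan2(*(b-a)[[1,0]]))
B1,B2=g(359,257,.008),g(418,239,.008);E1,E2=g(355,268,.004),g(428,246,.004)
L1,L2=g(355,268,.004),g(278,2,.004)
print(H,T,np.linalg.norm((T-H)[:2]),an(H,T),'valve x',an(B1,B2),an(E1,E2),'y',an(L1,L2))
yaw=np.radians(15.3);d=(T-H);print('tip in valve',d[0]*np.cos(yaw)+d[1]*np.sin(yaw),-d[0]*np.sin(yaw)+d[1]*np.cos(yaw))
E
```

```text
[0.52072121 0.00422413 0.106     ] [ 0.39981848 -0.01272437  0.092     ] 0.12208489713390137 -172.02010742292697 valve x 17.243523946550052 17.139116929243826 y 105.00213836396304
tip in valve -0.12108987950670692 0.01555516599867968
```

The lever is home and its tip is at (-121, +16) mm in the valve frame, well inside the limits. I'm handing it in.

```bash
python3 -c "
from bench import *
print(finish_job())"
```

```text
the job is handed in; nothing more can be done
None
```

The lever is fully home on the spindle, turned clockwise to about 7–8° past square across the pipe, with its tip about 16 mm past (32 mm is allowed). It has been let go and the job is handed in; I felt no clear torque rise from the stop, the other tools were not moved, and the verdict was not shown to me.

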